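# Pack the cast boxes for the dental laboratory, heavy ones lowest

## Robot

A 6-joint arm with a two-finger parallel gripper is mounted at the origin on the work surface. World frame = base frame: x ahead of the robot, y to its left, z up, the work surface at z = 0. Lengths are in m, angles in rad, forces in N, time in s.
With the tool pointing down it reaches from about 0.3 to 0.775 m from the base axis. Payload 14.6 kg.
Tool frame: the origin (TCP) lies between the finger pads; the fingertips stand env.tip_extent ahead of it and the grasp point (between the pads) lies 5 mm behind it (env.tip_extent is the distance from the TCP to the fingertips, in m); z points along the fingers, y is the direction in which the jaws open and shut (so a half turn about z gives the same grasp; the last joint's range is limited). The gripper opens to 94 mm and grips with 3 to 60 N. Pads are 16 mm wide; open, the fingers measure 119 mm over their backs; the gripper's body (75 mm by 177 mm) begins 78 mm behind the grasp point.
Start: joints at [1.052, 0.3, 1.521, -0, 1.321, -0.067], TCP at [0.24, 0.495, 0.219] pointing down, gripper open.
Joint ranges: [-3.03, 3.03], [-0.79, 2.21], [0.23, 2.52], [-1.04, 4.18], [0, 3.07], [-2.55, 2.55]. Speed limits (rad/s): [2.22, 2.22, 2.57, 3.14, 3.14, 3.14].

## Interface

Orientations are given as a unit quaternion [w, x, y, z].
In Python, from bench import env, solver, optics gives the robot as it stands. Calls block until the motion is done:
- env.move_ptp(position, orientation): joint-space move of the TCP to a pose.
- env.move_l(position, orientation=None, vel=0.15, until_force=None): straight line of the TCP; orientation=None keeps the orientation; vel is the mean speed in m/s. With until_force (N) it stops when the force on the tool has changed by that much, and returns True; else False.
- env.set_joints(angles): joint-space move.
- env.command_gripper(opening, grip_force=None): finger opening in m; grip_force is the grip in N (None keeps the last); returns when the fingers have stopped.
- env.hold(seconds).
- solver.inverse_kinematics(position, orientation): joint angles nearest the present ones, or None.
- env.sense(): the state.
- optics.camera(name): name is "scene" or "side" or "wrist"; returns (picture, depth): 480x640x3 uint8, blue, green, red; 480x640 float32, m along the optical axis (not along the pixel's ray), 0 where there is no reading.
- optics.camera_model(name): a dict with "intrinsics" (3x3 intrinsics, pixels), "R" (3x3) and "t" (3): a world point X has camera coordinates R X + t. Camera axes: x right, y down, z forward; pixel columns grow to the right and rows downward; lengths in m; the calibration is good to about 2 mm. A picture is of the moment at which its call begins: read the wrist's pose just before it. camera_model takes no time and is no camera call; for the wrist camera it gives the pose at the moment of the call.
A pose or a line that the arm cannot do raises env.PlanningError and nothing moves.
- env.job_done(): hands the job in, once; it reports no verdict.
The state is a dict: "clock": time; "joint_positions": joint angles; "qd": joint speeds; "joint_torque": joint torques, N m; "tcp_pos": TCP position; "ee_rot": TCP orientation; "ft_force": force on the tool from outside, world axes, zero at the start; "torque": the same for the moment, N m; "finger_gap": finger opening in m.
Only numpy, scipy, OpenCV 4.12 (cv2) and the standard library are available. Lean on these libraries where they do the work, as an engineer would, in place of code of your own. Each camera call takes 0.05 s, during which the arm holds its last target.

## Task

Pack the three white cast boxes into the blue courier tote, heavy ones lowest: they look alike, but two hold heavy stone casts and one holds only light plastic retainers, so feel the weight of each as you lift it. Lay the two heavy boxes end to end, flat on the tote's floor and in line with its length, then set the light one flat on top of them in the middle, across the joint and the same way round. Do not tip a box onto its side, lower them in rather than dropping them, and leave the other things on the counter alone.

Things in the scene. Friction and masses are not known exactly. Their poses are not given: they have to be found in the camera images.
- box_a_center (a point): one of three white board cast boxes that look exactly alike: closed, 120 mm long (own x), 66 mm wide (own y), 36 mm tall, green sticker on top. The point is the centre of the box, half-way up (18 mm above its underside). The contents cannot be seen: two of the three boxes (any two, changing each time) hold stone casts and weigh 0.46 to 0.55 kg, the third holds plastic retainers and weighs about 0.11 kg.
- box_b_center (a point): one of three white board cast boxes that look exactly alike: closed, 120 mm long (own x), 66 mm wide (own y), 36 mm tall, green sticker on top. The point is the centre of the box, half-way up (18 mm above its underside). The contents cannot be seen: two of the three boxes (any two, changing each time) hold stone casts and weigh 0.46 to 0.55 kg, the third holds plastic retainers and weighs about 0.11 kg.
- box_c_center (a point): one of three white board cast boxes that look exactly alike: closed, 120 mm long (own x), 66 mm wide (own y), 36 mm tall, green sticker on top. The point is the centre of the box, half-way up (18 mm above its underside). The contents cannot be seen: two of the three boxes (any two, changing each time) hold stone casts and weigh 0.46 to 0.55 kg, the third holds plastic retainers and weighs about 0.11 kg.
- tote: open blue plastic courier tote, loose, 0.7 kg. Inside 264 mm long (own x) by 140 mm wide (own y), walls 4 mm, floor 5 mm thick; the two long side walls are 62 mm high, the two end walls 80 mm high with a grip rim 12 mm wide outside. Origin: centre of its underside. A box lying on its floor has its centre 23 mm above the origin, one lying on top of another 59 mm.
- pen_pot: purple square pot with pens, 75 x 75 mm, 125 mm tall with the pens; origin at the centre of its underside. Leave alone.
- loose_cast: yellow stone dental cast with its arch of teeth, standing loose, about 65 x 62 x 31 mm; origin at the centre of its underside. Leave alone.
- micromotor: white and blue micromotor control unit with a steel handpiece lying on top along its y (it sticks out 30 mm past the +y side), body 110 x 120 mm, 95 mm tall in all; origin at the centre of its underside. Leave alone.
Not all that is in view belongs to the job. Leave any pink or yellow look-alike of the part that bears box_a_center alone. What is shaped like the part that bears box_b_center but orange or turquoise is not meant.

How it is judged:
At the end, for the whole second after the job is handed in: Both heavy boxes lie flat on the tote's floor, end to end, in line with it (14 degrees); the light box lies flat on both, centre within 30 mm of the middle lengthwise, in line (17 degrees), pressing under 1.6 N on each, not leaning on the walls; all released and at rest, tote flat ((((angle between box_a's own z axis and vertical below 0.12 rad and angle between the x axis of box_a_center and the x axis of tote, either way round below 0.3 rad and linear speed of box_a below 0.02 m/s and x of box_a_center in the frame of tote between -0.03 and 0.03 m and y of box_a_center in the frame of tote between -0.042 and 0.042 m and z of box_a_center in the frame of tote between 0.051 and 0.067 m and contact force between box_a and box_b below 1.6 N and contact force between box_a and box_c below 1.6 N and contact force between box_a and tote below 0.8 N) and (angle between box_b's own z axis and vertical below 0.12 rad and angle between the x axis of box_b_center and the x axis of tote, either way round below 0.25 rad and linear speed of box_b below 0.02 m/s and x of box_b_center in the frame of tote between -0.085 and 0.085 m and y of box_b_center in the frame of tote between -0.042 and 0.042 m and z of box_b_center in the frame of tote between 0.017 and 0.029 m) and (angle between box_c's own z axis and vertical below 0.12 rad and angle between the x axis of box_c_center and the x axis of tote, either way round below 0.25 rad and linear speed of box_c below 0.02 m/s and x of box_c_center in the frame of tote between -0.085 and 0.085 m and y of box_c_center in the frame of tote between -0.042 and 0.042 m and z of box_c_center in the frame of tote between 0.017 and 0.029 m)) or ((angle between box_b's own z axis and vertical below 0.12 rad and angle between the x axis of box_b_center and the x axis of tote, either way round below 0.3 rad and linear speed of box_b below 0.02 m/s and x of box_b_center in the frame of tote between -0.03 and 0.03 m and y of box_b_center in the frame of tote between -0.042 and 0.042 m and z of box_b_center in the frame of tote between 0.051 and 0.067 m and contact force between box_b and box_a below 1.6 N and contact force between box_b and box_c below 1.6 N and contact force between box_b and tote below 0.8 N) and (angle between box_a's own z axis and vertical below 0.12 rad and angle between the x axis of box_a_center and the x axis of tote, either way round below 0.25 rad and linear speed of box_a below 0.02 m/s and x of box_a_center in the frame of tote between -0.085 and 0.085 m and y of box_a_center in the frame of tote between -0.042 and 0.042 m and z of box_a_center in the frame of tote between 0.017 and 0.029 m) and (angle between box_c's own z axis and vertical below 0.12 rad and angle between the x axis of box_c_center and the x axis of tote, either way round below 0.25 rad and linear speed of box_c below 0.02 m/s and x of box_c_center in the frame of tote between -0.085 and 0.085 m and y of box_c_center in the frame of tote between -0.042 and 0.042 m and z of box_c_center in the frame of tote between 0.017 and 0.029 m)) or ((angle between box_c's own z axis and vertical below 0.12 rad and angle between the x axis of box_c_center and the x axis of tote, either way round below 0.3 rad and linear speed of box_c below 0.02 m/s and x of box_c_center in the frame of tote between -0.03 and 0.03 m and y of box_c_center in the frame of tote between -0.042 and 0.042 m and z of box_c_center in the frame of tote between 0.051 and 0.067 m and contact force between box_c and box_a below 1.6 N and contact force between box_c and box_b below 1.6 N and contact force between box_c and tote below 0.8 N) and (angle between box_a's own z axis and vertical below 0.12 rad and angle between the x axis of box_a_center and the x axis of tote, either way round below 0.25 rad and linear speed of box_a below 0.02 m/s and x of box_a_center in the frame of tote between -0.085 and 0.085 m and y of box_a_center in the frame of tote between -0.042 and 0.042 m and z of box_a_center in the frame of tote between 0.017 and 0.029 m) and (angle between box_b's own z axis and vertical below 0.12 rad and angle between the x axis of box_b_center and the x axis of tote, either way round below 0.25 rad and linear speed of box_b below 0.02 m/s and x of box_b_center in the frame of tote between -0.085 and 0.085 m and y of box_b_center in the frame of tote between -0.042 and 0.042 m and z of box_b_center in the frame of tote between 0.017 and 0.029 m))) and angle between tote's own z axis and vertical below 0.05 rad); the robot touches nothing.
It fails at once if the pen pot, the loose cast or the micromotor unit is pushed out of its place (over 25 mm) or tipped (distance of any of pen_pot, loose_cast, micromotor from where it was at the start of the episode above 0.025 m or angle between any of pen_pot, loose_cast, micromotor's own z axis and vertical above 0.35 rad).
It fails at once if a cast box is turned on its side (over about 45 degrees) (angle between any of box_a, box_b, box_c's own z axis and vertical above 0.8 rad).
It fails at once if a cast box is dropped or thrown into the tote (over 0.6 m/s inside it) ((x of box_a_center in the frame of tote between -0.13 and 0.13 m and y of box_a_center in the frame of tote between -0.07 and 0.07 m and z of box_a_center in the frame of tote below 0.078 m and linear speed of box_a above 0.6 m/s) or (x of box_b_center in the frame of tote between -0.13 and 0.13 m and y of box_b_center in the frame of tote between -0.07 and 0.07 m and z of box_b_center in the frame of tote below 0.078 m and linear speed of box_b above 0.6 m/s) or (x of box_c_center in the frame of tote between -0.13 and 0.13 m and y of box_c_center in the frame of tote between -0.07 and 0.07 m and z of box_c_center in the frame of tote below 0.078 m and linear speed of box_c above 0.6 m/s)).
It also fails if it takes over 72 s, if anything falls off the work surface, if the arm or the gripper's body presses on something with over 40 N, if the wrist force passes 120 N, or if a joint passes its speed limit or range.

## Working session

There is one attempt and no reset: what is moved stays moved. The work goes in short steps, each a Python script; the robot and the scene stay as the last script left them, time stands still between calls to the robot, and variables do not carry over. Pictures are saved under pics/ and viewed, and the job is handed in when it is done.

```bash
ls; mkdir -p pics
python3 - <<'E'
from bench import env,solver,optics
import cv2,numpy as np
s=env.sense()
print({k:np.round(v,3) for k,v in s.items()},env.tip_extent)
for n in ["scene","side"]:
    im,d=optics.camera(n); cv2.imwrite(f"pics/{n}0.png",im)
    m=optics.camera_model(n); print(n,m)
    np.savez(f"{n}0.npz",im=im,d=d,K=m["intrinsics"],R=m["R"],t=m["t"])
E
```

```text
pics
{'clock': np.float64(0.0), 'joint_positions': array([ 1.052,  0.3  ,  1.522,  0.   ,  1.321, -0.067]), 'qd': array([ 0.   ,  0.   , -0.001,  0.002,  0.   ,  0.   ]), 'joint_torque': array([ 2.0000e-03, -5.3182e+01, -3.5272e+01,  7.1000e-02,  2.5000e-02,
       -0.0000e+00]), 'tcp_pos': array([0.24 , 0.495, 0.219]), 'ee_rot': array([-0.   ,  0.224,  0.975, -0.001]), 'ft_force': array([ 0.065, -0.122, -0.19 ]), 'torque': array([-0.074, -0.03 ,  0.016]), 'finger_gap': np.float64(0.094)} 0.014
scene {'intrinsics': array([[470.76661906,   0.        , 327.48240923],
       [  0.        , 470.76661906, 236.50526512],
       [  0.        ,   0.        ,   1.        ]]), 'R': array([[-0.29350091,  0.95591656,  0.00898589],
       [ 0.67425003,  0.21366435, -0.70691898],
       [-0.67767552, -0.20142263, -0.70723745]]), 't': array([ 0.26130434, -0.31002413,  1.52105642])}
side {'intrinsics': array([[470.99807887,   0.        , 314.74518696],
       [  0.        , 470.99807887, 237.12509378],
       [  0.        ,   0.        ,   1.        ]]), 'R': array([[ 0.70454409, -0.70948731,  0.01566475],
       [-0.52121701, -0.53231363, -0.66706448],
       [ 0.48161234,  0.46181161, -0.74483528]]), 't': array([-0.48057388,  0.25774792,  0.84566086])}
```

View pics/scene0.png

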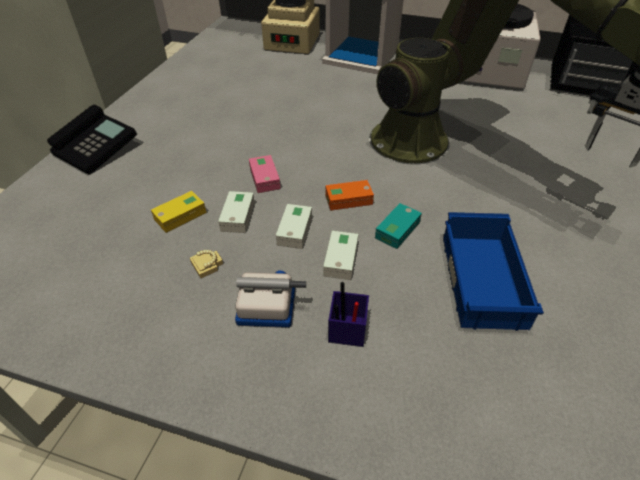

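View pics/side0.png

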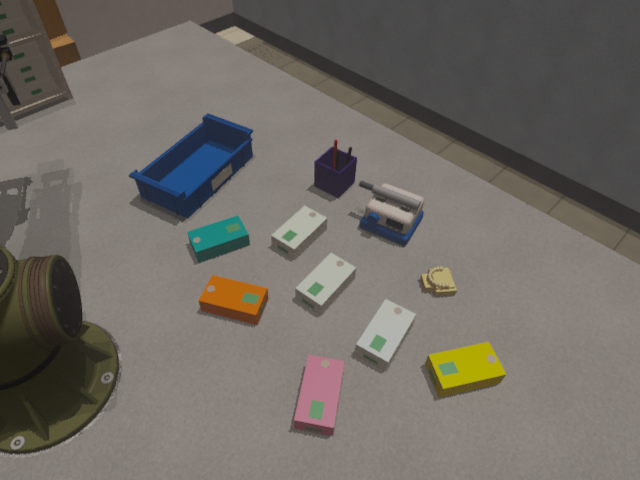

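The scene picture shows the three white boxes at pixels (237,211), (294,225) and (341,254), and the tote at (490,270). The orange, turquoise, pink and yellow look-alikes are close by. Next I locate them precisely.

```bash
cat > h.py <<'E'
import cv2,numpy as np
def world(d,K,R,t):
    v,u=np.mgrid[0:480,0:640]
    c=np.stack([(u-K[0,2])/K[0,0]*d,(v-K[1,2])/K[1,1]*d,d],-1)
    return (c-t)@R
def plane(uv,K,R,t,z):
    uv=np.asarray(uv,float).reshape(-1,2)
    r=np.c_[(uv[:,0]-K[0,2])/K[0,0],(uv[:,1]-K[1,2])/K[1,1],np.ones(len(uv))]@R
    C=-R.T@t
    return (C+r*((z-C[2])/r[:,2])[:,None])[:,:2]
def rects(mask,K,R,t,z,amin=150):
    out=[]
    m=cv2.morphologyEx(mask.astype(np.uint8)*255,cv2.MORPH_CLOSE,np.ones((3,3)))
    for c in cv2.findContours(m,cv2.RETR_EXTERNAL,cv2.CHAIN_APPROX_NONE)[0]:
        if cv2.contourArea(c)<amin: continue
        w=(plane(c,K,R,t,z)*1000).astype(np.float32)
        (cx,cy),(a,b),th=cv2.minAreaRect(w)
        if a<b: a,b,th=b,a,th+90
        th=(th+90)%180-90
        out.append((cx/1000,cy/1000,a/1000,b/1000,th,c.reshape(-1,2).mean(0).round()))
    return out
def show(l,o):
    for r in o: print(l,np.round(r[:4],4),round(r[4],1),r[5])
E
python3 - <<'E'
from h import *
for n in ["scene","side"]:
    f=np.load(n+"0.npz"); im,d,K,R,t=[f[k] for k in("im","d","K","R","t")]
    P=world(d,K,R,t); hsv=cv2.cvtColor(im,cv2.COLOR_BGR2HSV)
    H,S,V=[hsv[...,i].astype(int) for i in range(3)]
    z=P[...,2]; ok=(d>0)
    inb=(P[...,0]>.1)&(P[...,0]<.9)&(abs(P[...,1])<.6)
    top=ok&inb&(z>.028)&(z<.044)
    show(n+" top",rects(top,K,R,t,.036,300))
    blue=(H>100)&(H<118)&(S>150)&ok&inb&(P[...,1]>0.1)
    for lo,hi in[(.055,.068),(.073,.087),(-.005,.012)]:
        m=blue&(z>lo)&(z<hi); print(n,lo,m.sum())
        q=P[m][:,:2]; r=cv2.minAreaRect((q*1000).astype(np.float32)); print(r)
    for nm,m in(("pot",(H>120)&(H<140)&(S>100)&ok&inb&(z>.01)),("cast",(H>15)&(H<30)&(S>60)&ok&inb&(z>.01))):
        q=P[m]; print(nm,q.min(0).round(3),q.max(0).round(3))
    q=P[ok&inb&(z>.06)&(P[...,1]<.1)]; print("tall y<.1",q.min(0).round(3),q.max(0).round(3))
E
```

```text
scene top [ 0.5676 -0.066   0.1276  0.0665] 7.4 [341. 251.]
scene top [0.5745 0.2241 0.3089 0.1369] 44.6 [474. 293.]
scene top [0.5027 0.2709 0.239  0.1355] 15.2 [499. 253.]
scene top [ 0.5071 -0.207   0.1294  0.0683] 6.8 [294. 222.]
scene top [0.4246 0.0463 0.1283 0.0698] -18.8 [399. 222.]
scene top [ 0.5019 -0.3695  0.1299  0.0689] 12.3 [236. 208.]
scene top [ 0.5468 -0.5149  0.1225  0.0772] -32.1 [177. 208.]
scene top [ 0.3466 -0.1058  0.1229  0.0779] -59.8 [349. 191.]
scene top [ 0.3293 -0.3635  0.1335  0.0671] 34.1 [264. 170.]
scene 0.055 1098
((528.6177978515625, 269.3707275390625), (276.4363708496094, 158.70497131347656), 15.15685749053955)
scene 0.073 963
((528.385498046875, 269.593994140625), (297.5826721191406, 147.1384735107422), 15.153621673583984)
scene -0.005 3645
((528.4613647460938, 268.54266357421875), (276.8543701171875, 147.55050659179688), 14.687106132507324)
pot [ 0.241 -0.037  0.01 ] [0.799 0.47  0.404]
cast [ 0.1   -0.577  0.01 ] [0.742 0.493 0.541]
tall y<.1 [ 0.1   -0.245  0.06 ] [0.814 0.045 0.287]
side top [ 0.3226 -0.3679  0.1234  0.0661] 34.2 [319. 392.]

[... 272 characters left out ...]
0.0739] -18.7 [217. 234.]
side top [ 0.5614 -0.0698  0.1245  0.0706] 7.5 [299. 228.]
side top [0.5108 0.2047 0.3104 0.145 ] -13.6 [196. 184.]
side top [0.5423 0.292  0.242  0.1273] 14.9 [193. 148.]
side 0.055 460
((522.6461181640625, 267.15960693359375), (266.70562744140625, 160.2511749267578), 15.995466232299805)
side 0.073 469
((526.2167358398438, 269.2730712890625), (297.7737731933594, 149.03721618652344), 15.647344589233398)
side -0.005 1768
((546.2127075195312, 300.69183349609375), (217.58786010742188, 96.19120788574219), 14.677772521972656)
pot [ 0.714 -0.04   0.014] [0.797 0.042 0.083]
cast [ 0.1   -0.578  0.01 ] [0.72  0.531 0.326]
tall y<.1 [ 0.1   -0.248  0.06 ] [0.81  0.044 0.285]
```

The two views agree to about ±3 mm, with opposite biases, so I average them. Now I pick and weigh the first box.

```bash
cat >> h.py <<'E'
from bench import env,solver,optics
BOX={"a":(.5645,-.068,7.4),"b":(.504,-.209,6.8),"c":(.4985,-.371,12.2)}
TOTE=(.5275,.2693,15.2)
def quat(deg):
    a=np.radians(deg)/2; return np.array([0,np.cos(a),np.sin(a),0])
def bestq(p,deg):
    s=env.sense()["joint_positions"]; best=None
    for k in(0,180):
        j=solver.inverse_kinematics(p,quat(deg+k))
        if j is None: continue
        j=np.array(j); c=abs(j[5])+np.abs(j-s).max()*.3
        if best is None or c<best[0]: best=(c,quat(deg+k),j)
    return best[1]
def fz(n=5):
    r=[]
    for _ in range(n): env.hold(.05); r.append(env.sense()["ft_force"])
    return np.mean(r,0)
def pick(k,h=.17,zt=.019):
    x,y,d=BOX[k]; q=bestq([x,y,h],d)
    env.command_gripper(.094)
    env.move_ptp([x,y,h],q); env.hold(.2); f0=fz()
    env.move_l([x,y,zt],vel=.2)
    env.command_gripper(.05,30)
    print("gap",env.sense()["finger_gap"])
    env.move_l([x,y,h],vel=.2); env.hold(.3); f1=fz()
    s=env.sense(); print(k,"dF",(f1-f0).round(2),"kg",round(-(f1-f0)[2]/9.81,3),"gap",s["finger_gap"],"t",s["clock"])
def place(tx,ty,zt,h=.2):
    X,Y,D=TOTE; c,s=np.cos(np.radians(D)),np.sin(np.radians(D))
    x,y=X+c*tx-s*ty,Y+s*tx+c*ty
    q=bestq([x,y,h],D)
    p=env.sense()["tcp_pos"]; env.move_l([p[0],p[1],h],vel=.2)
    env.move_ptp([x,y,h],q)
    env.move_l([x,y,zt+.015],vel=.15); env.hold(.2)
    r=env.move_l([x,y,zt-.004],vel=.03,until_force=4)
    print("contact",r,env.sense()["tcp_pos"].round(4),"want",zt)
    env.command_gripper(.082); env.hold(.15)
    env.move_l([x,y,h],vel=.15); print("t",env.sense()["clock"])
def snap(n):
    for c in("scene","side"):
        im,d=optics.camera(c); cv2.imwrite(f"pics/{c}{n}.png",im)
        m=optics.camera_model(c); np.savez(f"{c}{n}.npz",im=im,d=d,K=m["intrinsics"],R=m["R"],t=m["t"])
E
python3 - <<'E'
from h import *
pick("a"); snap(1)
E
```

```text
gap 0.06551977955176363
a dF [ 0.15  0.35 -4.37] kg 0.445 gap 0.06617260055387969 t 6.0083
```

View pics/side1.png

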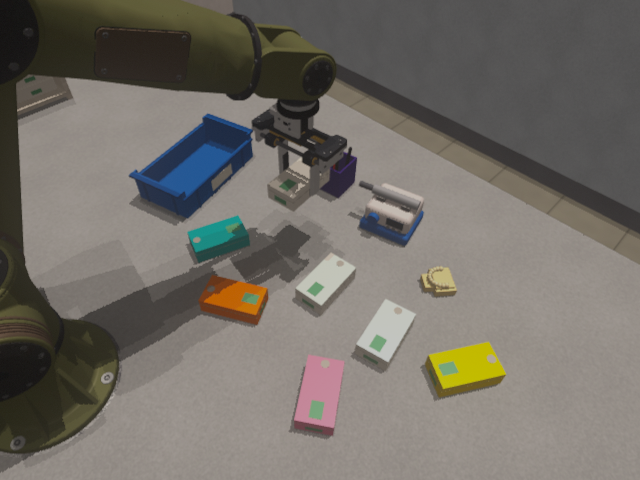

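Box A hangs level in the gripper at about (292,183) in the side view. It weighs about 0.45 kg, so it is heavy and goes to the far end of the tote floor. Then I weigh B.

Run:
```python
from h import *
place(.064,0,.024); snap(2)
pick("b"); snap(3)
```

```text
contact True [0.5893 0.2861 0.024 ] want 0.024
t 11.6333
gap 0.06567772990509127
b dF [ 0.19  0.01 -1.37] kg 0.139 gap 0.06563246360443173 t 17.35
```

View pics/scene3.png

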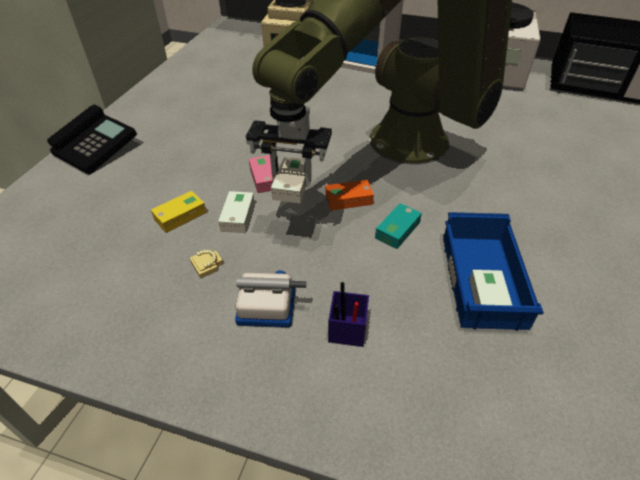

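Box A lies in line at the far end of the tote, around (490,288). Box B weighs about 0.11–0.14 kg, so it is the light one. I set it back where it was, fetch C, and check the tote and A.

```bash
cat >> h.py <<'E'
def measure(n):
    for cam in("scene","side"):
        f=np.load(f"{cam}{n}.npz"); im,d,K,R,t=[f[k] for k in("im","d","K","R","t")]
        P=world(d,K,R,t); hsv=cv2.cvtColor(im,cv2.COLOR_BGR2HSV).astype(int); H,S,V=hsv[...,0],hsv[...,1],hsv[...,2]
        x,y,z=P[...,0],P[...,1],P[...,2]; inb=(d>0)&(x>.33)&(x<.73)&(y>.12)&(y<.42)
        b=inb&(H>100)&(H<118)&(S>150)&(z>.073)&(z<.087)
        r=cv2.minAreaRect((P[b][:,:2]*1000).astype(np.float32)); print(cam,"rim",np.round(r[0],1),np.round(r[1],1),round(r[2],1))
        w=inb&(z>.034)&(z<.047)&((S<80)|((H>45)&(H<90))); show(cam+" floor box",rects(w,K,R,t,.041,80))
        w=inb&(z>.069)&(z<.085)&((S<80)|((H>45)&(H<90))); show(cam+" top box",rects(w,K,R,t,.077,80))
E
python3 - <<'E'
from h import *
measure(2)
x,y,d=BOX["b"]
env.move_l([x,y,.03],vel=.2); print(env.move_l([x,y,.0175],vel=.03,until_force=2),env.sense()["tcp_pos"])
env.command_gripper(.094); env.move_l([x,y,.17],vel=.2)
pick("c"); snap(4)
E
```

```text
scene rim [527.9 269. ] [297.9 147.6] 15.2
scene floor box [0.5778 0.2822 0.0979 0.0692] 15.5 [491. 287.]
side rim [526.7 268.4] [295.9 145. ] 15.7
side floor box [0.5879 0.282  0.1307 0.0728] 15.2 [212. 151.]
True [ 0.50418369 -0.20909665  0.01909766]
gap 0.06597291125193165
c dF [-0.06  0.42 -4.68] kg 0.477 gap 0.06606564326860145 t 24.5167
```

View pics/scene4.png

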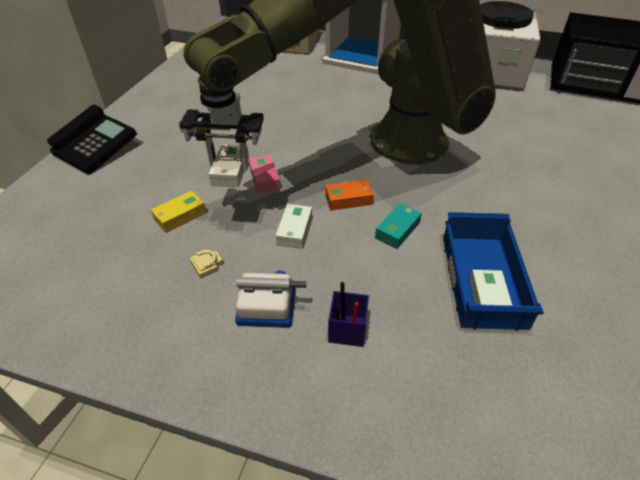

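View pics/side4.png

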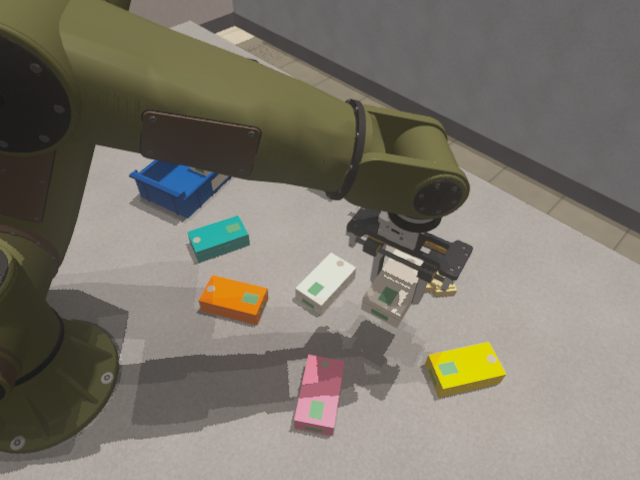

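C weighs about 0.48 kg, so it is heavy. B is back in place at (294,225) and the tote has not moved. I place C at the near end, then look.

```bash
python3 - <<'E'
from h import *
place(-.066,0,.024)
x,y,d=BOX["b"]; env.move_ptp([x,y,.17],bestq([x,y,.17],d)); snap(5); measure(5)
im,dd=optics.camera("scene")
E
python3 -c "
import cv2;a=cv2.imread('pics/scene5.png')[190:350,400:580];b=cv2.imread('pics/side5.png')[100:260,100:280]
cv2.imwrite('pics/crop5.png',cv2.resize(cv2.hconcat([a,b]),(792,352)))"
```

```text
contact True [0.4639 0.252  0.0239] want 0.024
t 31.0417
scene rim [527.8 269.5] [298.8 148.4] 15.0
scene floor box [0.5132 0.2647 0.2322 0.0702] 14.9 [486. 268.]
side rim [393.8 233.9] [ 20.4 148.4] 15.4
side floor box [0.5467 0.1952 0.088  0.013 ] 17.4 [220. 174.]
side floor box [0.5391 0.2686 0.2317 0.0755] 16.0 [198. 163.]
```

View pics/crop5.png

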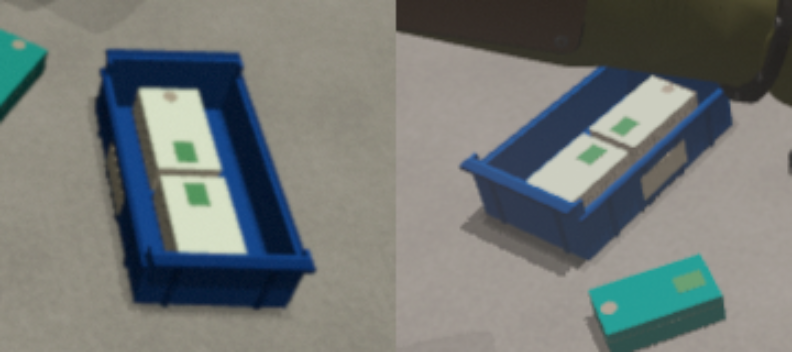

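Both heavy boxes lie flat, end to end and in line, with a small gap between them. Next is the light one on top.

```bash
sed -i 's/until_force=4/until_force=2.5/' h.py
python3 - <<'E'
from h import *
pick("b"); place(0,0,.060)
env.set_joints([-.5]+list(env.sense()["joint_positions"][1:]))
snap(6); measure(6); print(env.sense()["clock"])
E
python3 -c "
import cv2;a=cv2.imread('pics/scene6.png')[190:350,400:580];b=cv2.imread('pics/side6.png')[100:260,100:280]
cv2.imwrite('pics/crop6.png',cv2.resize(cv2.hconcat([a,b]),(792,352)))"
```

```text
gap 0.06565705197762625
b dF [-0.07 -0.54 -0.42] kg 0.043 gap 0.06584831628877426 t 37.2917
contact True [0.5275 0.2693 0.0599] want 0.06
t 42.75
scene rim [528.1 269.3] [298.2 147.3] 15.2
scene floor box [0.5127 0.2656 0.2319 0.0734] 15.6 [481. 268.]
scene top box [0.5303 0.269  0.1287 0.0701] 15.4 [490. 260.]
side rim [528.8 268. ] [296.1 145.3] 14.9
side floor box [0.5473 0.1954 0.0892 0.0131] 17.4 [221. 173.]
side floor box [0.5386 0.2706 0.2315 0.0771] 15.3 [201. 165.]
side top box [0.5226 0.264  0.1273 0.0741] 14.6 [194. 154.]
44.7333
```

View pics/crop6.png

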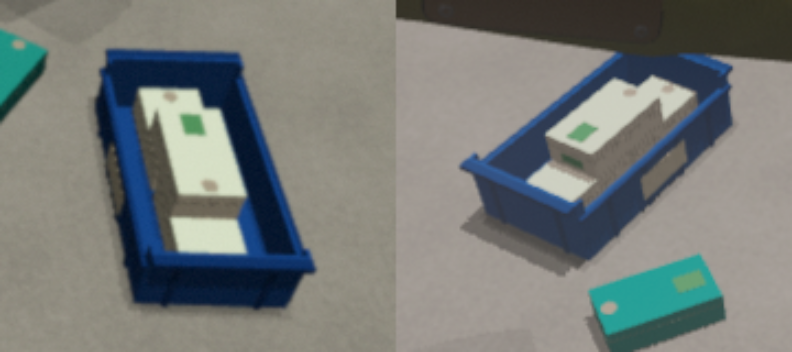

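View pics/scene6.png

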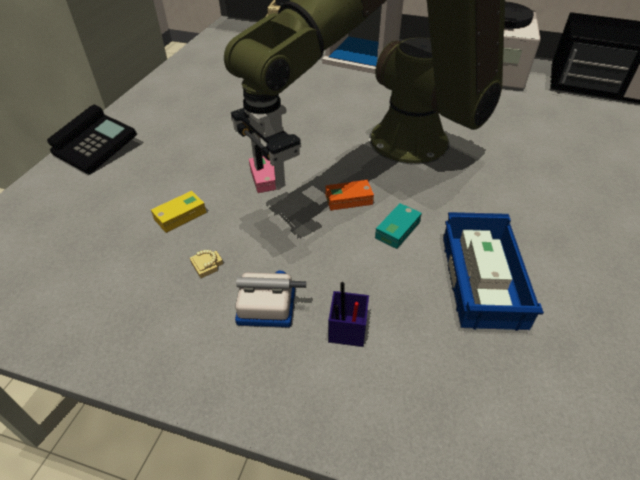

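The light box lies flat across the joint, centred and in line. The other things have not moved, and the gripper is clear at 0.2 m. I hand the job in.

Run:
```python
from h import *
env.hold(.3); print(env.job_done(), env.sense()["clock"])
```

```text
the job is handed in; nothing more can be done
the job is handed in; nothing more can be done
```

The three boxes are packed in the tote as asked, and the job was handed in at about 45 s of the 72 s allowed.

- **Weights:** A read 0.45 kg and C 0.48 kg, so they are the heavy ones. B read 0.14 kg on the first lift and 0.04 kg on the second. Those two readings disagree by about 1 N of sensor scatter, but both are far below the heavy boxes.
- **Placing:** A and C were lowered end to end on the tote floor at about +64 and −66 mm along its length. I set B back on the counter while I fetched C, then put it on top in the middle. Each box touched down within 0.1 mm of the expected height before I released it.
- **Last pictures:** The top box is within about 7 mm of the tote's centre, and 3 mm or less from it when the two views are averaged. Its direction is within 1° of the tote's. The tote has not moved.
- **Other objects:** The pen pot, loose cast, micromotor unit and coloured look-alikes look unmoved in the final picture, but I did not measure them again.
- **Camera disagreement:** The two cameras differed by 4 to 8 mm on box positions. I put this down to side-face pixels and averaged them. The single-view fits of the floor boxes were partly hidden by the tote walls and the top box, so those positions are less certain.

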